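# Shut and latch the gate of the sample bay

## Task

The gate of the wider clear-walled bay (the one with the tube rack inside) is hooked open. Lift its latch bar by the black ball out of the open-side catch, swing the gate shut, and let the bar drop into the catch at the bay's front corner so that the gate is latched.

Things in the scene. Friction and masses are not known exactly. Their poses are not given: they have to be found in the camera images.
- stall: Wider clear bay, fixed (gate 165 mm long; the narrow look-alike's is 100 mm). Origin: on the bench on the gate's hinge axis, the bay's front left corner seen from the robot. Bay runs 190 mm to -y, 170 mm to +x, walls 120 mm high. Catches: posts at local (0,-190) mm (shut) and (-183,-51) mm (open), notch 28 mm wide, open on top, teeth to 157 mm up; the 12 mm bar lies in it, underside 139 mm up.
- stall_knob (a point): Centre of the black ball, 28 mm across, on a thin stem on the steel latch bar; take it from above, any yaw. Bar down: 181 mm above the bench, 150 mm from the hinge axis. It is 120 mm along the bar from the bar's pivot (on the gate, 30 mm from the hinge axis, 145 mm up) and 36 mm above the bar's centre line. The bar clears the teeth with the ball raised over 14 mm; 30 to 40 mm is ample.
- stall_gate (a joint): Angle of the wider bay's gate, rad: 0 shut (along the bay's -y), growing as it opens towards the bay's -x, 1.3 fully open (stop). At angle a, bar down, the ball is at local (-150 sin a, -150 cos a) mm. Slight friction (0.06 N m): it stays where left. In a catch it has about 0.07 rad of play.
- stall_bar (a joint): Angle of that gate's latch bar about its level pivot, rad: 0 lying level on its rest, growing as its free end is lifted, up to 0.7. It falls back by its own weight (about 120 g). At angle b the ball is 30 + 120 cos b - 36 sin b mm from the gate's hinge axis and 145 + 120 sin b + 36 cos b mm above the bench.

How it is judged (in metres and radians):
On the way:
1. the bar is lifted out of the open-side catch (value of joint stall_bar above 0.12 rad and value of joint stall_gate above 1.1 rad), for 0.1 s.
At the end, for the whole second after the job is handed in: The wider bay's gate is shut (within 0.11 rad), its latch bar lies fully down in the shut-side catch (within 0.06 rad of level), and the gate is at rest (value of joint stall_gate below 0.11 rad and value of joint stall_bar below 0.06 rad and not (velocity of joint stall_gate above 0.1 rad/s) and not (velocity of joint stall_gate below -0.1 rad/s)); the robot touches nothing.
It also fails if it takes over 38 s, if anything falls off the work surface, if the arm or the gripper's body presses on something with over 40 N, if the wrist force passes 120 N, or if a joint passes its speed limit or range.

## Robot

A 6-joint arm with a two-finger parallel gripper is mounted at the origin on the work surface. World frame = base frame: x ahead of the robot, y to its left, z up, the work surface at z = 0. Lengths are in mm, angles in rad, forces in N, time in s.
With the tool pointing down it reaches from about 325 to 850 mm from the base axis. Payload 4.4 kg.
Tool frame: the origin (TCP) lies on the centre line of the jaws, within the pads' length; the fingertips stand 25 mm ahead of it and the grasp point (between the pads) lies 6 mm ahead of it; x points along the fingers, z is the direction in which the jaws open and shut, and the axes are right-handed (so a half turn about x gives the same grasp; the last joint's range is limited). The gripper opens to 94 mm and grips with 3 to 60 N. Pads are 16 mm wide; open, the fingers measure 119 mm over their backs; the gripper's body (75 mm by 177 mm) begins 78 mm behind the grasp point.
Start: joints at [-1.401, 0.207, 1.542, -0, 1.393, -0.15], TCP at [181.3, -545.672, 203.547] pointing down, gripper open.
Joint ranges: [-2.73, 2.73], [-0.86, 2.22], [0.23, 2.46], [-1.11, 4.25], [0.08, 2.63], [-2.82, 2.82]. Speed limits (rad/s): [2.79, 2.79, 3.14, 3.14, 3.14, 3.14].

## Interface

Orientations are given as a 3x3 rotation matrix whose columns are the frame's x, y, z axes.
In Python, from bench import state, cams, hand_in gives the robot as it stands. The module is installed in compiled form; this text tells all that it offers.
- The arm moves only by the shell command python3 -m crank 'ROWS' [OPENING]. ROWS is JSON, a list of rows, each a list of 2 entries, a list of its own where there are three numbers: the shift along the tool's x, y, z in mm, then the turn about the tool's x in degrees. In form: [[[tx, ty, tz], yaw], ...]. A call has exactly 10 rows; each row is the pose to reach, as a shift and turn from the pose commanded when the call began, along the tool's axes at that moment; what a row does not reach only later rows make up. A row lasts 1/12 s, in which the tool goes at most 41.7 mm and 7.16 degrees, less where a joint would pass 70% of its speed; a pose out of reach is approached as far as the arm can. A call with a gripper value outside its range is refused whole. OPENING is the closure, from -1 (fully open) to 1 (shut), set as the call begins (- or left out, the last holds). The fingers move at their own pace and stop on an object; the grip force is fixed at half the most. Time passes only in rows, so rows that repeat a pose let the fingers close, or fill a call up. It gives the time, the measured TCP pose, the force and the opening at its end, in the units of the state.
- state(): the state, without advancing time (a new reading comes with each control period).
- cams.capture(name): name is "scene" or "side" or "wrist"; returns a dict with "img" (384x512x3 uint8, blue, green, red), "depth" (384x512 float32, mm along the optical axis (not along the pixel's ray), 0 where there is no reading), "camera_matrix" (3x3 intrinsics, pixels), "extrinsics" (4x4, takes a point from world to camera coordinates). Camera axes: x right, y down, z forward; pixel columns grow to the right and rows downward; lengths in mm; the calibration is good to about 2 mm. A picture is of the moment at which its call begins.
- hand_in(): hands the job in, once; it reports no verdict.
The state is a dict: "time": time; "qpos": joint angles; "qvel": joint speeds; "tau": joint torques, N m; "tcp_pos": TCP position; "ee_rot": TCP orientation; "contact_force": force on the tool from outside, world axes, zero at the start; "wrist_torque": the same for the moment, N m; "gripper_width": finger opening in mm.
Only numpy, scipy, OpenCV 4.12 (cv2) and the standard library are available. Lean on these libraries where they do the work, as an engineer would, in place of code of your own. Each camera call takes 0.05 s, during which the arm holds its last target. There are 200 camera calls.

## Working session

There is one attempt and no reset: what is moved stays moved. The work goes in short steps, Python scripts to look and compute and a shell command to move; the robot and the scene stay as the last step left them, time stands still between calls to the robot, and variables do not carry over. Pictures are saved under pics/ and viewed, about 8 in all and at most 12, crops included, and the job is handed in when it is done.

```bash
mkdir -p pics
cat > h.py <<'E'
import numpy as np,cv2
from bench import state,cams
def cap(n):
    c=cams.capture(n); return c
def pts(c):
    K=c["camera_matrix"];E=c["extrinsics"];d=c["depth"]
    v,u=np.mgrid[:384,:512]
    p=np.stack([(u-K[0,2])/K[0,0]*d,(v-K[1,2])/K[1,1]*d,d],-1)
    return (p-E[:3,3])@E[:3,:3]
def ray(c,u,v,z):
    K=c["camera_matrix"];E=c["extrinsics"];R=E[:3,:3]
    o=-R.T@E[:3,3]; d=R.T@np.linalg.solve(K,[u,v,1]); return o+d*(z-o[2])/d[2]
E
python3 - <<'E'
from h import *
a=cap("scene");b=cap("side")
cv2.imwrite("pics/a.png",np.vstack([a["img"],b["img"]])[:, :] if 0 else np.hstack([a["img"],b["img"]])[:, :1024])
i=cv2.imread("pics/a.png");cv2.imwrite("pics/scene.png",cv2.resize(a["img"],(800,600)));cv2.imwrite("pics/side.png",cv2.resize(b["img"],(800,600)))
s=state();print(s["time"],s["tcp_pos"],s["ee_rot"].round(3) if hasattr(s["ee_rot"],"round") else s["ee_rot"],s["gripper_width"])
E
```

```text
0.1 [ 181.17546014 -544.95269119  202.5398349 ] [[-0.     0.949  0.315]
 [ 0.002  0.315 -0.949]
 [-1.     0.    -0.002]] 93.96381092371315
```

View pics/scene.png

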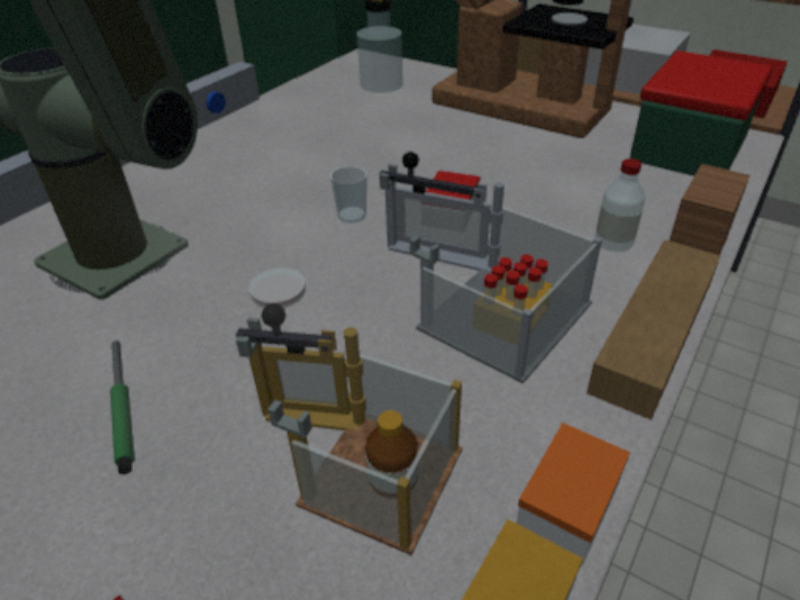

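View pics/side.png

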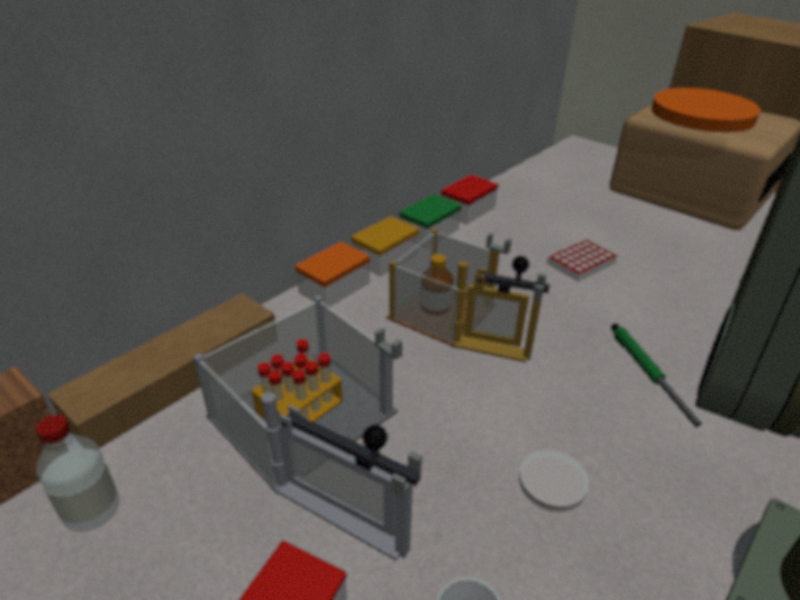

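Scene view: the wider bay's ball is at about (411,160) and its hinge post top at (497,187). Its shut catch is at (427,250). Side view: ball (375,437), hinge top (269,398), shut catch (388,345), all in 800-wide pixels. I'll triangulate these.

```bash
cat >> h.py <<'E'
def tri(a,ua,b,ub):
    P=lambda c:c["camera_matrix"]@c["extrinsics"][:3]
    X=cv2.triangulatePoints(P(a),P(b),np.array(ua,float).reshape(2,1),np.array(ub,float).reshape(2,1))[:,0]
    return X[:3]/X[3]
def blob(c,u,v,r=14,th=45):
    g=c["img"].max(2);m=np.zeros_like(g);m[v-r:v+r,u-r:u+r]=(g[v-r:v+r,u-r:u+r]<th)
    m=cv2.morphologyEx(m,cv2.MORPH_OPEN,np.ones((5,5),np.uint8))
    n,l,s,ce=cv2.connectedComponentsWithStats(m)
    k=l[v,u];return ce[k],s[k]
E
python3 - <<'E'
from h import *
a=cap("scene");b=cap("side")
A,sa=blob(a,263,101);B,sb=blob(b,240,280);print(A,sa,B,sb)
k=tri(a,A,b,B);print("ball",k)
f=.64
for n,p,q in [("hinge top",(497,187),(269,398)),("catch",(427,250),(388,345))]:
    print(n,tri(a,np.array(p)*f,b,np.array(q)*f))
for n,c,u in(("s",a,A),("d",b,B)): print(ray(c,*u,181), pts(c)[int(u[1]),int(u[0])])
i=a["img"][90:220,230:390];cv2.imwrite("pics/c.png",np.hstack([cv2.resize(i,None,fx=2.5,fy=2.5,interpolation=2),cv2.resize(b["img"][200:330,150:310],None,fx=2.5,fy=2.5)]))
E
```

```text
[262.10958904 102.10958904] [258  98   9   9  73] [239.11848341 281.57345972] [233 273  14  21 211]
ball [455.33747632 293.84029629 179.41158427]
hinge top [604.23499157 318.12007041 160.55852583]
catch [582.80396189 134.02532873 141.62769876]
[457.56529322 291.84683776 181.        ] [463.80808901 281.72456222 187.40881849]
[453.61717744 294.38074564 181.        ] [448.52699784 299.9279774  191.10184425]
```

View pics/c.png

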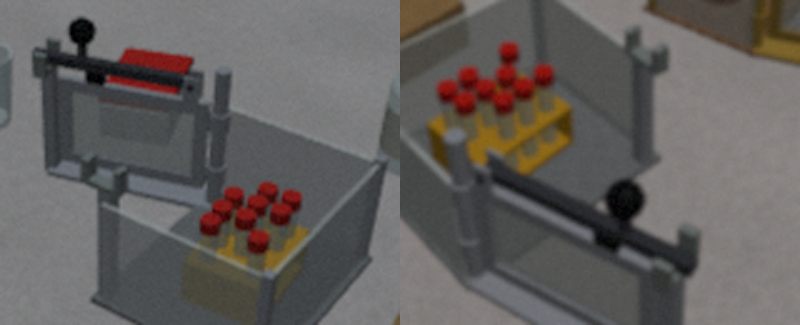

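Both views agree. The ball is at about (456,293,180), the hinge at (604,318), and the shut direction is about -1.68 rad, which puts the gate angle at about 1.29. Now I'll travel high towards the ball.

```bash
python3 -m crank '[[[-30,20,-15],0],[[-60,50,-35],0],[[-97,80,-60],0],[[-97,110,-85],0],[[-97,140,-110],0],[[-97,170,-133],0],[[-97,200,-156],0],[[-97,230,-180],0],[[-97,260,-203],0],[[-97,290,-226],0]]' -1
python3 -m crank '[[[0,30,-22],0],[[0,60,-45],0],[[0,90,-70],0],[[0,120,-97],0],[[0,134,-120],1],[[0,143,-150],3],[[0,152,-180],5],[[0,160,-210],7],[[0,168,-240],9],[[0,176,-270],9]]'
```

```text
time: 1.03
tcp_pos: [385.8, -237.9, 300.6]
ee_rot: [[0.0, 0.949, 0.315], [-0.0, 0.315, -0.949], [-1.0, 0.0, 0.0]]
contact_force: [0.4, -0.4, -0.5]
gripper_width: 94.0
time: 1.87
tcp_pos: [466.6, 73.5, 300.4]
ee_rot: [[-0.0, 0.987, 0.162], [-0.0, 0.162, -0.987], [-1.0, -0.0, -0.0]]
contact_force: [1.0, 0.1, 0.2]
gripper_width: 93.7
```

```bash
python3 -m crank '[[[0,3,-30],0],[[0,6,-60],0],[[0,10,-90],0],[[0,13,-120],0],[[0,16,-150],0],[[0,19,-180],0],[[0,22,-205],0],[[0,24,-219],0],[[0,24,-219],0],[[0,24,-219],0]]'
python3 - <<'E'
from h import *
s=state();print(s["tcp_pos"],s["qpos"])
w=cap("wrist");cv2.imwrite("pics/w.png",cv2.resize(w["img"],(800,600)))
K=w["camera_matrix"];E=w["extrinsics"]
for p in [(456,293,181),s["tcp_pos"]]:
    q=K@(E[:3]@[*p,1]);print(q[:2]/q[2]/.64,q[2])
E
```

```text
time: 2.7
tcp_pos: [455.0, 291.8, 300.2]
ee_rot: [[-0.001, 0.986, 0.164], [-0.001, 0.164, -0.986], [-1.0, -0.001, 0.001]]
contact_force: [-0.3, 0.0, 0.3]
gripper_width: 94.1
[454.96295208 291.76235354 300.15046534] [ 4.10609787e-01  7.49652443e-02  1.49270339e+00 -8.62642519e-04
  1.57497553e+00  1.81661528e+00]
[400.37346334 285.82211894] 309.37795915953507
[402.84625244 351.79166821] 194.3182249811145
```

View pics/w.png

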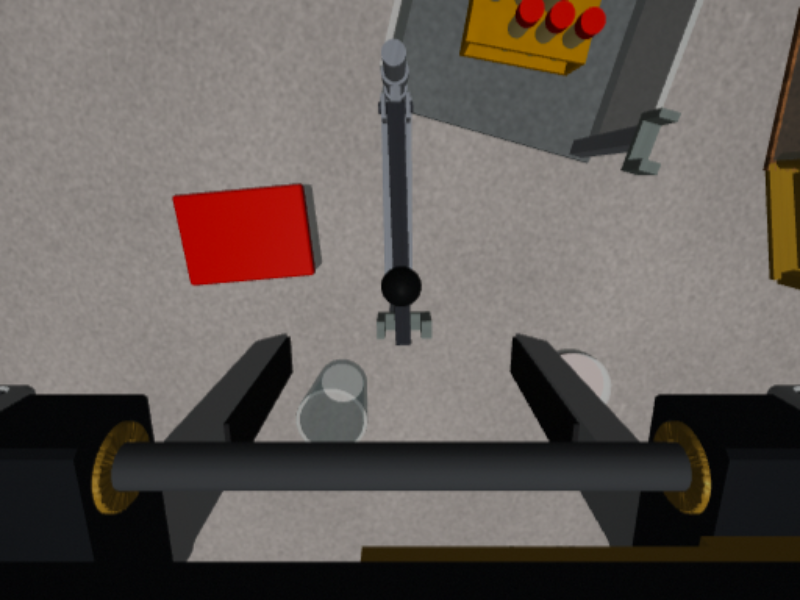

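The wrist view puts the ball at (401,286), as predicted at (400,286), and the jaws straddle the bar squarely. Hinge top is at (393,50) and the shut catch at (655,140). Descending to grip.

```bash
python3 - <<'E'
from h import *
w=cap("wrist");f=.64
print(ray(w,393*f,52*f,163),ray(w,655*f,140*f,157),ray(w,401*f,286*f,181))
E
python3 -m crank '[[[20,0,0],0],[[45,0,0],0],[[70,0,0],0],[[90,0,0],0],[[105,0,0],0],[[113,0,0],0],[[113,0,0],0],[[113,0,0],0],[[113,0,0],0],[[113,0,0],0]]'
python3 -m crank '[[[0,0,0],0],[[0,0,0],0],[[0,0,0],0],[[0,0,0],0],[[0,0,0],0],[[0,0,0],0],[[0,0,0],0],[[0,0,0],0],[[0,0,0],0],[[0,0,0],0]]' 1
```

```text
[604.30232083 321.62248659 163.        ] [580.97416007 135.14755878 157.        ] [456.12990876 291.91497324 181.        ]
time: 3.63
tcp_pos: [456.3, 292.2, 189.3]
ee_rot: [[0.003, 0.987, 0.163], [0.001, 0.163, -0.987], [-1.0, 0.003, -0.001]]
contact_force: [-0.5, -0.3, -0.5]
gripper_width: 93.9
time: 4.47
tcp_pos: [455.1, 291.9, 187.5]
ee_rot: [[-0.0, 0.987, 0.163], [-0.0, 0.163, -0.987], [-1.0, -0.0, 0.0]]
contact_force: [-0.5, -0.5, -0.3]
gripper_width: 31.0
```

```bash
python3 -m crank '[[[0,0,0],0],[[0,0,0],0],[[-4,1,0],0],[[-8,3,0],0],[[-12,4,0],0],[[-16,6,0],0],[[-20,8,0],0],[[-23,10,0],0],[[-27,12,0],0],[[-30,14,0],0]]'
python3 -m crank '[[[-4,2,0],0],[[-4,2,0],0],[[-4,2,0],0],[[-4,2,0],0],[[-4,2,0],0],[[-4,2,0],0],[[-4,2,0],0],[[-4,2,0],0],[[-4,2,0],0],[[-4,2,0],0]]'
python3 - <<'E'
from h import *
b=cap("side");cv2.imwrite("pics/d.png",cv2.resize(b["img"][180:370,130:320],(600,600)))
E
```

```text
time: 5.3
tcp_pos: [469.2, 294.3, 218.0]
ee_rot: [[0.0, 0.987, 0.163], [0.0, 0.163, -0.987], [-1.0, 0.0, -0.0]]
contact_force: [-0.3, 0.6, -0.0]
gripper_width: 0.4
time: 6.13
tcp_pos: [470.9, 294.6, 221.5]
ee_rot: [[-0.0, 0.987, 0.163], [0.0, 0.163, -0.987], [-1.0, -0.0, -0.0]]
contact_force: [-0.1, 0.0, -0.3]
gripper_width: 0.6
```

View pics/d.png

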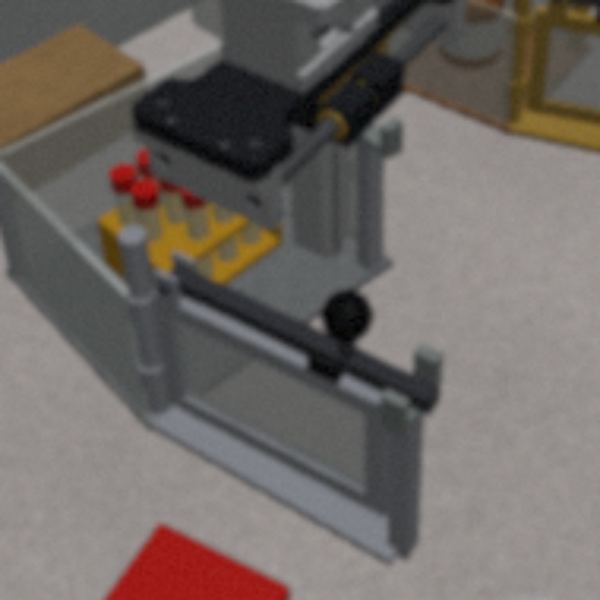

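The ball slipped. The picture shows the bar still down in the open catch, with the ball at (348,315) and the closed fingers above it. I probably lifted before the grip force had built up. I'll reopen, re-measure, then grip slightly below the ball's centre and wait longer.

```bash
python3 -m crank '[[[-10,-4,0],0],[[-20,-8,0],0],[[-30,-12,0],0],[[-35,-16,0],0],[[-35,-16,0],0],[[-35,-16,0],0],[[-35,-16,0],0],[[-35,-16,0],0],[[-35,-16,0],0],[[-35,-16,0],0]]' -0.2
python3 - <<'E'
from h import *
w=cap("wrist");g=w["img"]
K=w["camera_matrix"];E=w["extrinsics"];q=K@(E[:3]@[456,292,181,1]);print(q[:2]/q[2])
cv2.imwrite("pics/e.png",cv2.resize(g,(800,600)))
s=state();print(s["tcp_pos"],s["gripper_width"])
E
```

```text
time: 7.02
tcp_pos: [454.9, 291.8, 256.0]
ee_rot: [[-0.001, 0.987, 0.163], [-0.0, 0.163, -0.987], [-1.0, -0.001, 0.0]]
contact_force: [-0.8, -0.3, 0.5]
gripper_width: 56.3
[257.4244875  194.02050109]
[454.98896427 291.84289106 256.05547471] 56.05620700316332
```

View pics/e.png

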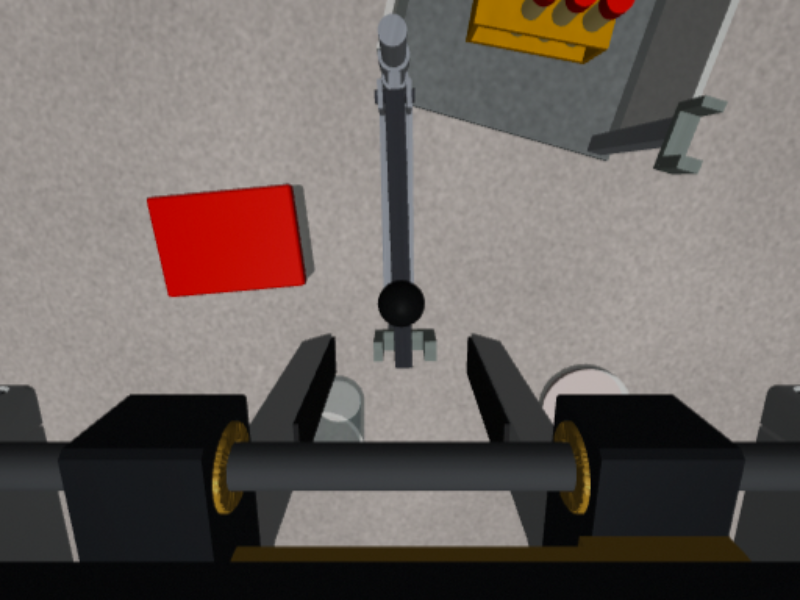

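The ball is at (401,303), predicted (402,303), so it has not moved. Descending 72 mm and gripping with a full wait.

```bash
python3 -m crank '[[[15,1,0],0],[[35,1,0],0],[[55,1,0],0],[[68,1,0],0],[[72,1,0],0],[[72,1,0],0],[[72,1,0],0],[[72,1,0],0],[[72,1,0],0],[[72,1,0],0]]'
python3 -m crank '[[[0,0,0],0],[[0,0,0],0],[[0,0,0],0],[[0,0,0],0],[[0,0,0],0],[[0,0,0],0],[[0,0,0],0],[[0,0,0],0],[[0,0,0],0],[[0,0,0],0]]' 1
```

```text
time: 7.9
tcp_pos: [456.8, 292.5, 185.7]
ee_rot: [[0.002, 0.987, 0.163], [0.001, 0.163, -0.987], [-1.0, 0.002, -0.001]]
contact_force: [0.9, -0.0, -0.2]
gripper_width: 56.3
time: 8.73
tcp_pos: [456.1, 292.0, 184.3]
ee_rot: [[-0.0, 0.987, 0.163], [-0.0, 0.163, -0.987], [-1.0, -0.0, 0.0]]
contact_force: [1.0, -0.2, -1.3]
gripper_width: 22.5
```

Run:
```python
from h import *
b=cap("side");w=cap("wrist");print(state()["gripper_width"])
cv2.imwrite("pics/f.png",np.hstack([cv2.resize(b["img"][200:330,170:300],(390,390)),cv2.resize(w["img"][150:320,170:340],(390,390))]))
```

```text
22.58813020655137
```

View pics/f.png

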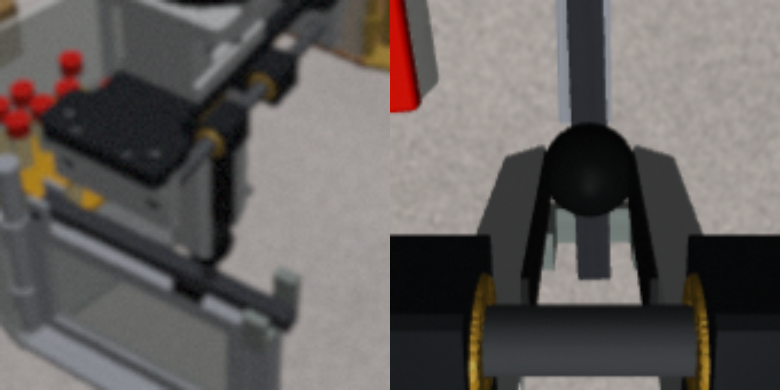

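Run:
```python
from h import *
w=cap("wrist");s=state();K=w["camera_matrix"];E=w["extrinsics"]
P=lambda p:(lambda q:(q[:2]/q[2]).round(1))(K@(E[:3]@[*p,1]))
R=np.array(s["ee_rot"]);t=np.array(s["tcp_pos"])
print("cam pos in tool",R.T@(-E[:3,:3].T@E[:3,3]-t),"axes",(R.T@E[:3,:3].T).round(2))
for z in(175,181,187,193):print(z,ray(w,257.2,223.2,z), R.T@(ray(w,257.2,223.2,z)-t))
print("tips",[P(t+R@np.array([x,y,zz])) for x in(25,) for y in(-8,8) for zz in(-11,11)])
g=w["img"].max(2);d=pts(w);print("ball depth pt",d[221,257],d[215,257])
# blob size => distance
m=((g<30)*255).astype(np.uint8);print([int((m[r,225:290]>0).sum()) for r in range(195,250,4)])
# fingertip depth points: gray finger
for u,v in((226,222),(289,222),(222,240)):print(u,v,R.T@(d[v,u]-t))
```

```text
cam pos in tool [-181.98900752   72.33075374   -0.90488606] axes [[ 0.   -0.25  0.97]
 [ 0.   -0.97 -0.25]
 [ 1.    0.   -0.  ]]
175 [453.81503592 292.07963322 175.        ] [ 9.42637326 -2.24302833 -0.3942636 ]
181 [456.1192068  292.47691794 181.        ] [ 3.4261815   0.09459465 -0.4102698 ]
187 [458.42337769 292.87420265 187.        ] [-2.57401027  2.43221763 -0.426276  ]
193 [460.72754858 293.27148736 193.        ] [-8.57420203  4.76984062 -0.4422822 ]
tips [array([243.4, 222.8]), array([272. , 222.8]), array([243.1, 202.9]), array([272.2, 202.9])]
ball depth pt [462.88591749 293.76339019 194.84051867] [465.76764033 294.23567587 191.70844948]
[0, 0, 2, 21, 30, 36, 40, 42, 44, 43, 45, 41, 27, 15]
226 222 [-19.82206872   9.91709405 -19.26538243]
289 222 [-19.35844599   9.74868718  18.73539772]
222 240 [-44.92986603   9.6614564  -18.75455895]
```

The ball is centred between the pads and the width has stopped at 22.5. I'll lift gently in small arc steps and watch the width.

```bash
python3 -m crank '[[[0,0,0],0],[[0,0,0],0],[[0,0,0],0],[[-1,0,0],0],[[-2,0.5,0],0],[[-3,1,0],0],[[-4,1,0],0],[[-6,2,0],0],[[-8,2.5,0],0],[[-10,3,0],0]]'
```

```text
time: 9.72
tcp_pos: [460.1, 292.8, 194.9]
ee_rot: [[0.002, 0.987, 0.163], [0.001, 0.163, -0.987], [-1.0, 0.002, -0.0]]
contact_force: [5.0, 1.2, -5.1]
gripper_width: 22.3
```

```bash
python3 -m crank '[[[-3,1,0],0],[[-6,2,0],0],[[-9,4,0],0],[[-12,5,0],0],[[-15,7,0],0],[[-18,9,0],0],[[-21,11,0],0],[[-24,13,0],0],[[-24,13,0],0],[[-24,13,0],0]]'
python3 - <<'E'
from h import *
b=cap("side");w=cap("wrist")
cv2.imwrite("pics/g.png",np.hstack([cv2.resize(b["img"][200:330,170:300],(390,390)),cv2.resize(w["img"][150:320,170:340],(390,390))]))
E
```

```text
time: 10.55
tcp_pos: [472.1, 294.8, 218.8]
ee_rot: [[0.0, 0.987, 0.163], [0.0, 0.163, -0.987], [-1.0, 0.0, -0.0]]
contact_force: [-0.3, 0.1, -1.3]
gripper_width: 0.2
```

View pics/g.png

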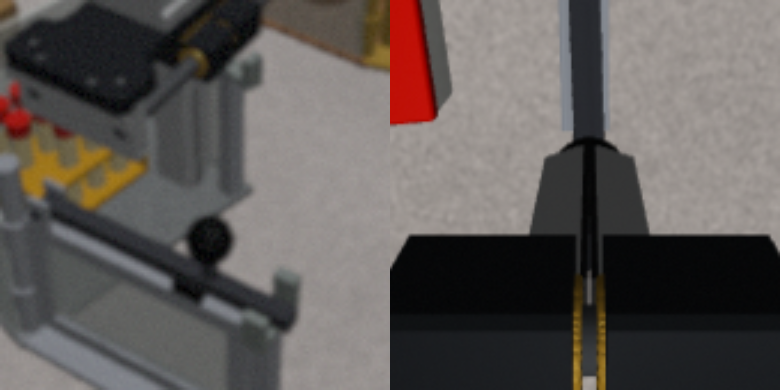

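It slipped again: the jaws are shut and the ball is back at rest. I'll measure from depth where the fingertips really end relative to the TCP.

Run:
```python
from h import *
s=state();R=np.array(s["ee_rot"]);t=np.array(s["tcp_pos"])
for n in("side","scene","wrist"):
    c=cap(n);q=(pts(c)-t)@R;ok=c["depth"]>0
    m=ok&(abs(q[...,1])<16)&(abs(q[...,2])<25)&(q[...,0]>-60)&(q[...,0]<60)
    print(n,m.sum())
    for lo in range(-60,60,8):
        k=m&(q[...,0]>=lo)&(q[...,0]<lo+8)
        if k.sum()>2: print(lo,k.sum(),"y",np.percentile(q[k][:,1],[2,50,98]).round(1),"z",np.percentile(q[k][:,2],[2,50,98]).round(1))
    E=c["extrinsics"];K=c["camera_matrix"]
    for x in(0,25):p=K@(E[:3]@[*(t+R@[x,0,0]),1]);print("proj",x,p[:2]/p[2])
b=cap("side")
cv2.imwrite("pics/h.png",cv2.resize(b["img"][215:305,190:280],(600,600),interpolation=2))
```

```text
side 492
-60 71 y [-11.   -8.9   6.8] z [-12.6 -10.   13.2]
-52 73 y [-11.3  -9.5   7.9] z [-12.5 -10.1  13.1]
-44 70 y [-11.3  -9.2   7.8] z [-12.3 -10.7  11.5]
-36 61 y [-11.5  -9.    6.5] z [-12.5 -10.6  12.5]
-28 68 y [-11.3  -9.6   6.8] z [-12.3 -10.1  12.1]
-20 63 y [-11.   -8.8   7.1] z [-12.2 -10.   11.8]
-12 25 y [-11.1 -10.4  -2.5] z [-11.    1.9  10.8]
20 33 y [-15.8 -12.6  -7.8] z [-9.  -2.1  7.2]
28 22 y [-15.5 -10.6  -5.3] z [-12.3  -9.9  -0.9]
36 4 y [-14.4 -11.3  -8.4] z [-13.  -11.3  -9.8]
proj 0 [230.77398601 260.80968476]
proj 25 [231.12555115 271.22464985]
scene 320
-60 37 y [-5.2  7.6 13.2] z [-8.9 11.  15.2]
-52 30 y [-6.   7.3 12.4] z [-10.1  11.2  14.6]
-44 40 y [-5.9  7.5 12.4] z [-8.  10.8 13.7]
-36 34 y [-6.6  7.3 12.7] z [-8.7 11.1 14.1]
-28 34 y [-6.5  6.4 12.2] z [-7.5 10.2 14.2]
-20 31 y [-5.5  6.5 12.7] z [-9.3 10.7 14.4]
-12 26 y [-6.8  7.2 12.9] z [-6.9  9.8 14.1]
-4 7 y [-3.2  7.  12.2] z [-0.   5.4  6.5]
20 11 y [-15.6  -9.3  -6.2] z [-5.7  2.9  9.6]
28 31 y [-15.4  -6.3  -0.4] z [-4.5  7.6 15.1]
36 25 y [-15.6  -6.3   0.6] z [-1.2 10.4 14.2]
44 7 y [-11.3  -7.1  -2.8] z [1.2 8.4 9.4]
52 7 y [-15.2 -11.1  -8.2] z [3.  3.2 5.9]
proj 0 [267.31091673  89.30508916]
proj 25 [267.3728977   98.54917135]
wrist 1780
-60 309 y [ 7.7  9.5 10.2] z [-12.8  -1.1  11. ]
-52 336 y [ 7.9  9.5 10.2] z [-12.7  -0.6  10.9]
-44 290 y [ 7.9  9.6 10.1] z [-12.7  -1.1  10.9]
-36 242 y [ 7.9  9.6 10.1] z [-12.8  -1.2  10.9]
-28 213 y [ 7.9  9.6 10.1] z [-12.5  -0.6  10.7]
-20 183 y [ 8.   9.6 10.1] z [-12.6  -1.2  10.7]
-12 108 y [ 7.9  9.5 10. ] z [-10.1  -0.6   8.9]
-4 12 y [ 8.   8.4 10. ] z [-3.7 -0.9  2.6]
28 65 y [-5.  -2.5 -1.4] z [-10.1  -1.3   7.3]
36 22 y [-5.7 -2.4 -1.5] z [-9.  -0.9  8.9]
proj 0 [257.79540554 225.08436747]
proj 25 [257.65079885 212.87848273]
```

View pics/h.png

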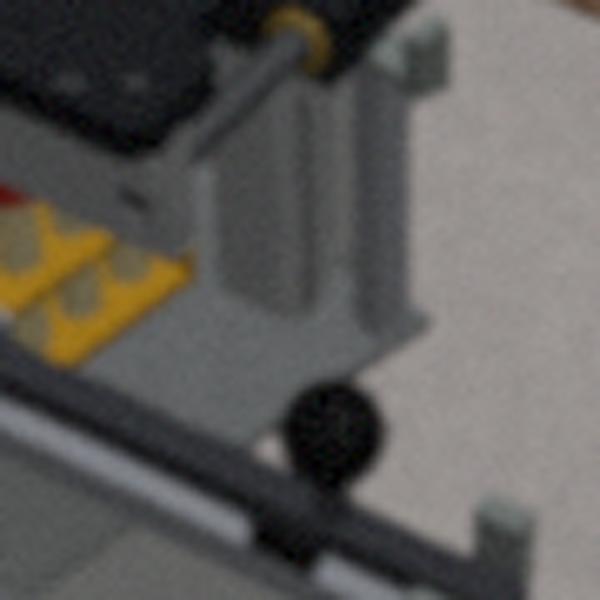

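All three cameras' depths agree that the fingers end about 4 mm behind the reported TCP, not 25 mm ahead of it. That fits the 22.5 mm chord, since I was pinching only the ball's top cap. I'll report this mismatch. The correction is to grip about 26 mm deeper (TCP z ≈ 159, tips about 164, bar top 151).

```bash
python3 -m crank '[[[-2,-5,0],0],[[-2,-10,0],0],[[-2,-16,0],0],[[-2,-16,0],0],[[-2,-16,0],0],[[-2,-16,0],0],[[-2,-16,0],0],[[-2,-16,0],0],[[-2,-16,0],0],[[-2,-16,0],0]]' -0.2
python3 -m crank '[[[15,0,0],0],[[30,0,0],0],[[42,0,0],0],[[50,0,0],0],[[55,0,0],0],[[58,0,0],0],[[60,0,0],0],[[61,0,0],0],[[62,0,0],0],[[62,0,0],0]]'
python3 -m crank '[[[0,0,0],0],[[0,0,0],0],[[0,0,0],0],[[0,0,0],0],[[0,0,0],0],[[0,0,0],0],[[0,0,0],0],[[0,0,0],0],[[0,0,0],0],[[0,0,0],0]]' 1
```

```text
time: 11.68
tcp_pos: [456.2, 292.1, 220.5]
ee_rot: [[-0.0, 0.987, 0.163], [-0.0, 0.163, -0.987], [-1.0, -0.0, 0.0]]
contact_force: [-0.5, -0.4, 0.5]
gripper_width: 56.6
time: 12.52
tcp_pos: [456.4, 292.3, 158.9]
ee_rot: [[0.001, 0.987, 0.163], [0.0, 0.163, -0.987], [-1.0, 0.001, -0.0]]
contact_force: [0.9, 0.3, 0.4]
gripper_width: 56.4
time: 13.35
tcp_pos: [456.2, 292.1, 158.7]
ee_rot: [[0.0, 0.987, 0.163], [0.0, 0.163, -0.987], [-1.0, 0.0, 0.0]]
contact_force: [-0.4, -0.2, 1.9]
gripper_width: 26.6
```

The width now reads about the ball's diameter. Lifting along the arc.

```bash
python3 -m crank '[[[-4,1,0],0],[[-8,3,0],0],[[-12,4,0],0],[[-16,6,0],0],[[-20,8,0],0],[[-23,9.5,0],0],[[-27,12,0],0],[[-31,14,0],0],[[-34,16,0],0],[[-34,16,0],0]]'
```

```text
time: 14.18
tcp_pos: [472.5, 294.9, 193.5]
ee_rot: [[0.001, 0.987, 0.163], [0.0, 0.163, -0.987], [-1.0, 0.001, -0.0]]
contact_force: [-0.5, 0.1, -0.7]
gripper_width: 26.7
```

Run:
```python
import numpy as np
H=np.array([604.3,320.]);r=134.4;a0=190.8
p=lambda a:H+r*np.array([np.cos(np.radians(a)),np.sin(np.radians(a))])
for st,y0 in((a0,0),(a0+42,42)):
    th=np.radians(np.degrees(np.arctan2(.163,.987))+y0)
    ey=np.array([np.cos(th),np.sin(th)]);ez=np.array([np.sin(th),-np.cos(th)])
    for i in range(1,11):
        a=st+(4.2 if y0==0 else 3.1)*i;d=p(a)-p(st);print(round(a,1),(d@ey).round(1),(d@ez).round(1),-round(a-st,1),p(a).round(1))
```

```text
195.0 0.6 9.8 -4.2 [474.5 285.2]
199.2 1.9 19.6 -8.4 [477.4 275.8]
203.4 4.0 29.2 -12.6 [481.  266.6]
207.6 6.7 38.7 -16.8 [485.2 257.7]
211.8 10.1 47.9 -21.0 [490.1 249.2]
216.0 14.2 56.9 -25.2 [495.6 241. ]
220.2 18.9 65.5 -29.4 [501.6 233.3]
224.4 24.3 73.8 -33.6 [508.3 226. ]
228.6 30.2 81.6 -37.8 [515.4 219.2]
232.8 36.7 89.0 -42.0 [523.  212.9]
235.9 0.4 7.3 -3.1 [529.  208.7]
239.0 1.1 14.5 -6.2 [535.1 204.8]
242.1 2.3 21.7 -9.3 [541.4 201.2]
245.2 3.9 28.8 -12.4 [547.9 198. ]
248.3 5.8 35.8 -15.5 [554.6 195.1]
251.4 8.1 42.7 -18.6 [561.4 192.6]
254.5 10.8 49.4 -21.7 [568.4 190.5]
257.6 13.8 56.0 -24.8 [575.4 188.7]
260.7 17.2 62.5 -27.9 [582.6 187.4]
263.8 20.9 68.7 -31.0 [589.8 186.4]
```

```bash
python3 -m crank '[[[0,0.6,9.8],-4.2],[[0,1.9,19.6],-8.4],[[0,4,29.2],-12.6],[[0,6.7,38.7],-16.8],[[0,10.1,47.9],-21],[[0,14.2,56.9],-25.2],[[0,18.9,65.5],-29.4],[[0,24.3,73.8],-33.6],[[0,30.2,81.6],-37.8],[[0,36.7,89],-42]]'
```

```text
time: 15.02
tcp_pos: [523.3, 213.3, 192.3]
ee_rot: [[0.001, 0.621, 0.783], [0.002, 0.783, -0.621], [-1.0, 0.002, -0.0]]
contact_force: [2.6, 3.5, -5.2]
gripper_width: 26.1
```

```bash
python3 -m crank '[[[0,0.4,7.3],-3.1],[[0,1.1,14.5],-6.2],[[0,2.3,21.7],-9.3],[[0,3.9,28.8],-12.4],[[0,5.8,35.8],-15.5],[[0,8.1,42.7],-18.6],[[0,10.8,49.4],-21.7],[[0,13.8,56],-24.8],[[0,17.2,62.5],-27.9],[[0,20.9,68.7],-31]]'
python3 - <<'E'
from h import *
a=cap("scene");b=cap("side");w=cap("wrist")
cv2.imwrite("pics/i.png",np.hstack([cv2.resize(a["img"][110:240,230:360],(390,390)),cv2.resize(w["img"][130:320,160:350],(390,390))]))
E
```

```text
time: 15.85
tcp_pos: [589.5, 187.3, 191.9]
ee_rot: [[-0.0, 0.13, 0.991], [0.002, 0.991, -0.13], [-1.0, 0.002, -0.001]]
contact_force: [-0.4, 3.2, -3.8]
gripper_width: 26.8
```

View pics/i.png

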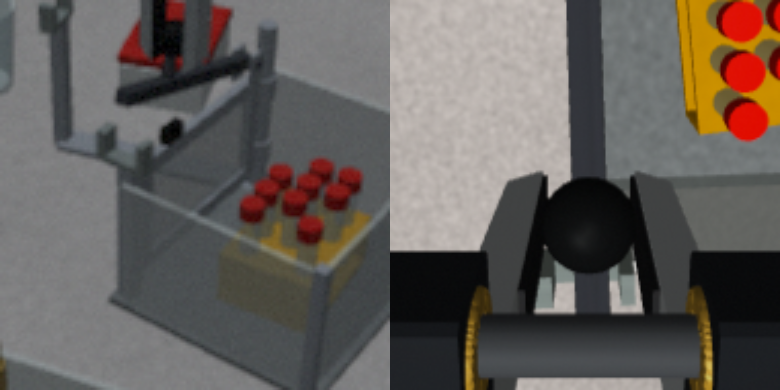

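The gate stands shut with the bar raised over the shut catch. In the wrist half, the teeth are at (545,280) and (628,280) with the bar between them at x≈592. Lowering along the arc.

```bash
python3 -m crank '[[[4,-2,-0.5],0],[[8,-4,-1],0],[[12,-7,-1],0],[[16,-9,-1],0],[[20,-11,-1],0],[[23,-12,-1],0],[[27,-14,-1],0],[[31,-15,-1],0],[[34,-16,-1],0],[[34,-16,-1],0]]'
python3 - <<'E'
from h import *
a=cap("scene");w=cap("wrist")
cv2.imwrite("pics/j.png",np.hstack([cv2.resize(a["img"][110:240,230:360],(390,390)),cv2.resize(w["img"][130:320,160:350],(390,390))]))
E
```

```text
time: 16.83
tcp_pos: [586.6, 170.4, 159.3]
ee_rot: [[0.001, 0.133, 0.991], [-0.0, 0.991, -0.133], [-1.0, 0.0, 0.001]]
contact_force: [-0.3, 3.4, -0.6]
gripper_width: 26.6
```

View pics/j.png

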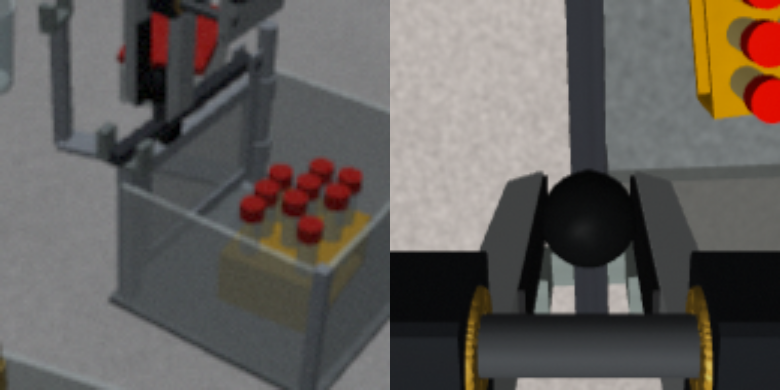

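The bar lies between the catch teeth at (115,150) in the left half. Releasing and rising.

```bash
python3 -m crank '[[[0,0,0],0],[[0,0,0],0],[[0,0,0],0],[[0,0,0],0],[[0,0,0],0],[[0,0,0],0],[[0,0,0],0],[[0,0,0],0],[[0,0,0],0],[[0,0,0],0]]' -0.2
python3 -m crank '[[[-15,0,0],0],[[-35,0,0],0],[[-60,0,0],0],[[-85,0,0],0],[[-105,0,0],0],[[-120,0,0],0],[[-120,0,0],0],[[-120,0,0],0],[[-120,0,0],0],[[-120,0,0],0]]'
python3 - <<'E'
from h import *
a=cap("scene");w=cap("wrist");s=state();print(s["tcp_pos"],s["contact_force"])
cv2.imwrite("pics/k.png",np.hstack([cv2.resize(a["img"][110:240,230:360],(390,390)),cv2.resize(w["img"][60:300,140:380],(390,390))]))
K=w["camera_matrix"];E=w["extrinsics"]
g=w["img"].max(2);m=cv2.morphologyEx((g<35).astype(np.uint8),cv2.MORPH_OPEN,np.ones((9,9)))
n,l,st,ce=cv2.connectedComponentsWithStats(m)
for i in range(1,n):
    if 200<st[i,4]<3000 and 200<ce[i,0]<320: print(st[i],ce[i],ray(w,*ce[i],181))
E
```

```text
time: 17.77
tcp_pos: [586.2, 170.6, 158.6]
ee_rot: [[0.0, 0.133, 0.991], [-0.0, 0.991, -0.133], [-1.0, -0.0, 0.0]]
contact_force: [-0.0, -0.1, -0.2]
gripper_width: 56.4
time: 18.6
tcp_pos: [585.2, 170.5, 276.4]
ee_rot: [[-0.004, 0.133, 0.991], [-0.001, 0.991, -0.133], [-1.0, -0.001, -0.003]]
contact_force: [0.9, 0.0, 0.0]
gripper_width: 56.2
[585.33048212 170.48792103 276.65673804] [-0.06975369  0.56738771  0.06072792]
[246 174  26  28 589] [258.29371817 187.64685908] [586.99277405 173.08314885 181.        ]
[299 229  25  61 776] [312.17912371 258.75773196] [633.71838726  87.93404783 181.        ]
[190 230  24  60 740] [200.52972973 258.62837838] [515.62410696 103.68213262 181.        ]
```

View pics/k.png

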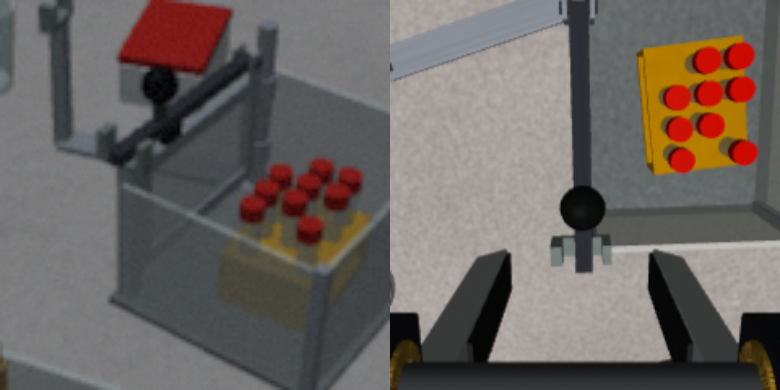

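The bar lies centred between the teeth, with the ball at about (587,173) and the arm clear. Handing in.

```bash
python3 -c "from bench import hand_in;print(hand_in())"
```

```text
the job is handed in; nothing more can be done
None
```

The wider bay's gate is latched shut. I lifted the bar out of the open-side catch by its ball (by about 34 mm, roughly 0.3 rad), swung the gate about 73° shut, and lowered the bar into the front-corner catch. I then let go, rose 120 mm clear and handed in at about 19 s of the 38 s allowed.

- **Failed grasps:** the first two pinches slipped off the ball, and each time the bar stayed in its catch. All three cameras' depth readings showed the fingertips ending about 4 mm behind the reported TCP, where the description says 25 mm ahead. Going about 26 mm deeper gave a firm hold, with the width reading 26.6 mm on the 28 mm ball.
- **Last checks:** the pictures show the bar level and between the shut-side teeth. The ball is at about (587, 173), 148 mm from the hinge estimate where 150 was expected. The contact force was about zero with the arm clear.
- **Not measured:** I judged the gate and bar angles from the images, not from a joint reading. The hand-in gave no verdict.

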